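# Level stand of crossed wedges for the model aeroplane

## Robot

A 6-joint arm with a two-finger parallel gripper is mounted at the origin on the work surface. World frame = base frame: x ahead of the robot, y to its left, z up, the work surface at z = 0. Lengths are in mm, angles in degrees, forces in N, time in s.
With the tool pointing down it reaches from about 300 to 850 mm from the base axis. Payload 4.2 kg.
Tool frame: the origin (TCP) lies midway between the tips of the shut fingers; the grasp point (between the pads) lies 19 mm behind it (env.grasp_offset is the distance from the TCP to the grasp point, in mm); z points along the fingers, y is the line along which they close (so a half turn about z gives the same grasp; the last joint's range is limited). The gripper opens to 91 mm and grips with 3 to 60 N. Pads are 32 mm wide; open, the fingers measure 118 mm over their backs; the gripper's body (76 mm by 178 mm) begins 60 mm behind the grasp point.
Start: joints at [-78.323, 18.312, 89.639, -0, 72.044, -1.146], TCP at [127.615, -560.676, 213.976] pointing down, gripper open.
Joint ranges: [-177.97, 177.97], [-48.28, 115.42], [12.27, 149.76], [-77.06, 257.06], [2.81, 150.46], [-146.56, 146.56]. Speed limits (degrees/s): [147.25, 147.25, 180, 180, 180, 180].

## Interface

Orientations are given as [roll, pitch, yaw] about the fixed x, y, z axes, in that order (R = Rz(yaw) Ry(pitch) Rx(roll)).
In Python, from workcell import env, optics gives the robot as it stands. The module is installed in compiled form; this text tells all that it offers.
- The arm moves only by the tool send_rows, never from a script. Its argument "targets" is a list that holds one entry, the list of rows, each a list of 7 numbers: the turn, a rotation vector about the world's x, y, z scaled (see below), then the shift along the world's x, y, z scaled (see below), then the closure, from -1 (fully open) to 1 (shut). In form: [[[rx, ry, rz, x, y, z, gripper], ...]]. A call has 1 to 12 rows; each row shifts and turns the commanded pose from where the row before left it; what a row does not reach is not made up. The controller multiplies each number of a shift by 0.2 m and each number of a turn by pi/2 rad. A row lasts 1/10 s, in which the tool goes at most 50 mm and 8.59 degrees, less where a joint would pass 70% of its speed; a pose out of reach is approached as far as the arm can. A call with a number of a shift or a turn outside -1 to 1 is refused whole. A call with a gripper value outside its range is refused whole. The fingers move at their own pace and stop on an object; "grip_force" is the grip in N (left out, the last holds). Time passes only in rows, so rows that do not move let the fingers close. It gives the time, the measured TCP pose, the force, the opening and the grip force at its end, in the units of the state.
- env.state(): the state, without advancing time (a new reading comes with each control period).
- optics.grab_frame(name): name is "scene" or "top"; returns (picture, depth): 384x512x3 uint8, red, green, blue; 384x512 float32, mm along the optical axis (not along the pixel's ray), 0 where there is no reading.
- optics.camera_info(name): a dict with "camera_matrix" (3x3 intrinsics, pixels), "R" (3x3) and "t" (3): a world point X has camera coordinates R X + t. Camera axes: x right, y down, z forward; pixel columns grow to the right and rows downward; lengths in mm; the calibration is good to about 2 mm. A picture is of the moment at which its call begins. camera_info takes no time and is no camera call.
- env.job_done(): hands the job in; it is judged then, once.
Trained networks look in the newest picture that a camera, given by its name, has taken for a name from the list of things; names that differ only in an ending like _2 or _b are one class to them, and where a whole thing is asked for, a point or a joint stands for the part that bears it (a point fixed in the world has none). Each returns a list of dicts, best first, with "conf" (0 to 1); they miss things now and then, are a little off and sometimes report something else, mostly with a low value. They report only what shows in the picture. A call takes as long as a camera call. They do not tell look-alikes from the thing itself.
- optics.silhouettes(camera, name): "mask" (384x512 bool, what is visible of it) and "at" ([column, row] in pixels, amid what is visible of it).
- optics.place_of(camera, name): "at" ([column, row] in pixels: a listed point, or the origin of a listed thing).
The state is a dict: "time_s": time; "qpos": joint angles; "qvel": joint speeds; "effort": joint torques, N m; "ee_pos": TCP position; "ee_rot": TCP orientation; "force": force on the tool from outside, world axes, zero at the start; "torque": the same for the moment, N m; "gripper_width": finger opening in mm; "gripper_force": force on a finger pad.
Only numpy, scipy, OpenCV 4.12 (cv2) and the standard library are available. Lean on these libraries where they do the work, as an engineer would, in place of code of your own. Each camera call takes 0.05 s, during which the arm holds its last target. There are 200 camera calls.

## Task

Build a level stand for the model aeroplane on the long wedge that lies on the round cork mat, leaving that wedge where it is. Lay the other long wedge centred along it, thick end over thin end so that the top comes out level; on that lay a short wedge centred crosswise, and finish with the other short wedge centred along that one, again thick end over thin, so that the stand's top is level. Keep every wedge underside down as it lies now, and leave everything else, such as the flat bar, in its place.

Things in the scene. Friction and masses are not known exactly. Their poses are not given: they have to be found in the camera images.
- mat: Round cork mat, 170 diameter, 6 thick, fixed to the table. Origin: centre of its underside, on the table.
- base_wedge: Cast aluminium wedge lying at the middle of the cork mat, yaw varies widely: 150 long (x), 40 wide (y) with upright parallel sides, rectangular in plan; underside flat, 20 thick at the thin end (-x) rising evenly to 36 at the thick end (+x): top slopes 6.1 degrees. Loose, about 0.45 kg. Origin: centre of the underside; z up out of the underside.
- long_wedge: The other long cast aluminium wedge, same shape and size as the base wedge (150 x 40, 20 thick at -x to 36 at +x, about 0.45 kg). Origin: centre of the underside; z up out of the underside. Starts loose on the table, to the left or right of the mat, yaw varies widely.
- short_wedge_1: Cast aluminium wedge, the first of two equal short ones: 110 long (x), 40 wide (y) with upright parallel sides, rectangular in plan; underside flat, 20 thick at the thin end (-x) rising evenly to 34 at the thick end (+x): top slopes 7.25 degrees. About 0.32 kg. Origin: centre of the underside; z up out of the underside. Starts loose on the table, to the left or right of the mat, yaw varies widely.
- short_wedge_2: Cast aluminium wedge, the second of two equal short ones: 110 long (x), 40 wide (y) with upright parallel sides, rectangular in plan; underside flat, 20 thick at the thin end (-x) rising evenly to 34 at the thick end (+x): top slopes 7.25 degrees. About 0.32 kg. Origin: centre of the underside; z up out of the underside. Starts loose on the table, to the left or right of the mat, yaw varies widely. The two short ones may be used in either order.
- base_wedge_top (a point): Centre of the sloping top face of the base wedge, 28 mm above its underside; this frame's z is square to that face (upright when the face is level), its x runs up the slope to the thick end.
- long_wedge_top (a point): Centre of the sloping top face of the other long wedge, 28 mm above its underside; this frame's z is square to that face (upright when the face is level), its x runs up the slope to the thick end.
- short_wedge_1_top (a point): Centre of the sloping top face of short wedge 1, 27 mm above its underside; this frame's z is square to that face (upright when the face is level), its x runs up the slope to the thick end.
- short_wedge_2_top (a point): Centre of the sloping top face of short wedge 2, 27 mm above its underside; this frame's z is square to that face (upright when the face is level), its x runs up the slope to the thick end.
- flat_bar: Bystander: flat aluminium bar without taper, 110 x 40 x 28 thick, among the wedges on the table. Origin: centre of its underside, x along it.
- wheel: Bystander: black model wheel lying flat, 64 diameter, 22 high, between the robot and the mat. Origin: centre of its underside.
- screwdriver: Bystander: screwdriver lying beyond the mat, about 200 long, under 35 high.
- spool: Bystander: grey spool of solder standing beyond the mat, 64 diameter, 48 high. Origin: centre of its underside.
Things that resemble listed ones, but are neither listed nor needed, are in the scene too. Leave any blue or purple look-alike of the short_wedge_1 alone.

How it is judged:
By the outcome, as a careful person would: the job done as asked, in the order asked, and still so for the second after the job is handed in, with the robot touching nothing.
It also fails if it takes over 72 s, if anything falls off the work surface, if the arm or the gripper's body presses on something with over 40 N, if the wrist force passes 120 N, or if a joint passes its speed limit or range.

## Working session

There is one attempt and no reset: what is moved stays moved. The work goes in short steps, Python scripts to look and compute and a tool call to move; the robot and the scene stay as the last step left them, time stands still between calls to the robot, and variables do not carry over. Pictures are saved under pics/ and viewed, at most 10 in all, crops included, and the job is handed in when it is done.

Besides the shell and the picture viewer there is one more tool, called after "Request:" by a JSON object that holds its "method" and its "body", one argument or row to a line. send_rows: Moves the arm, as the interface text tells. Its arguments: {"type":"object","properties":{"targets":{"type":"array"},"grip_force":{"type":"number"}},"required":["targets"]}

```bash
mkdir -p pics; python3 - <<'E'
from workcell import env, optics
import cv2, numpy as np
for c in ("top","scene"):
    im,d=optics.grab_frame(c)
    np.save(f"pics/{c}_d.npy",d); cv2.imwrite(f"pics/{c}0.png",im[:,:,::-1])
    i=optics.camera_info(c); print(c,i["camera_matrix"].tolist(),np.round(i["R"],3).tolist(),np.round(i["t"]).tolist())
for n in ("base_wedge","short_wedge_1","flat_bar"):
    for r in optics.silhouettes("top",n): print(n,r["conf"],np.round(r["at"]),r["mask"].sum())
print(env.state())
E
```

```text
top [[496.6581958699073, 0.0, 255.8531311912925], [0.0, 496.6581958699073, 194.02397229067907], [0.0, 0.0, 1.0]] [[0.001, -1.0, 0.0], [-0.989, -0.001, -0.149], [0.149, 0.0, -0.989]] [-36.0, 512.0, 1158.0]
scene [[351.4706755622504, 0.0, 253.4555008211032], [0.0, 351.4706755622504, 185.70953603876862], [0.0, 0.0, 1.0]] [[-0.827, 0.561, 0.016], [0.468, 0.704, -0.534], [-0.311, -0.435, -0.845]] [434.0, -194.0, 1200.0]
base_wedge 0.82 [229. 164.] 1017
short_wedge_1 0.97 [346. 293.] 786
short_wedge_1 0.92 [338. 238.] 751
short_wedge_1 0.85 [367. 167.] 804
short_wedge_1 0.82 [403. 221.] 848
short_wedge_1 0.68 [299.  96.] 658
flat_bar 0.74 [121. 169.] 889
flat_bar 0.55 [368. 164.] 803
{'time_s': 0.25, 'qpos': array([-7.83235947e+01,  1.83306823e+01,  8.96676357e+01, -2.13520285e-03,
        7.20440866e+01, -1.14617319e+00]), 'qvel': array([-0.03751321, -0.09653712, -0.15279121, -0.06922544,  0.05680979,
       -0.00070355]), 'effort': array([ 1.56905858e-04, -4.12083864e+01, -2.31834733e+01,  7.26234843e-02,
        4.27929161e-02, -1.03502398e-04]), 'ee_pos': array([ 127.55662373, -560.46367564,  213.59320419]), 'ee_rot': array([-1.79957563e+02,  1.18208583e-03,  1.28232379e+01]), 'force': array([ 0.42846043, -0.21429965, -0.71988595]), 'torque': array([-0.03168874,  0.05092989,  0.03403015]), 'gripper_force': 0.0, 'gripper_width': 91.38871736600379}
```

View pics/top0.png

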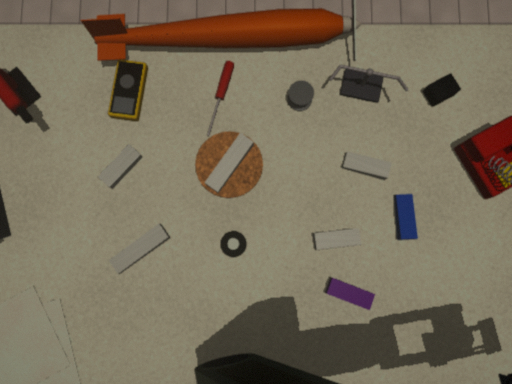

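View pics/scene0.png

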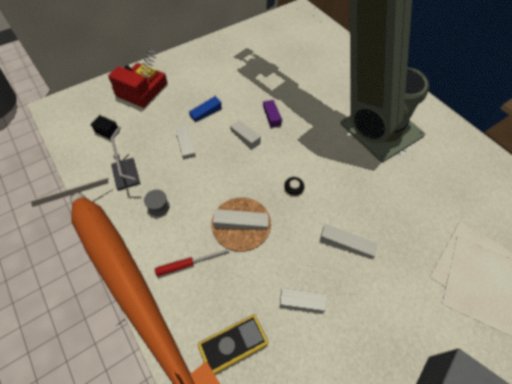

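Top picture: base wedge at (229,164) on the mat, the other long wedge at (140,249), and three grey short pieces at (120,167), (366,166) and (338,239). One of those is the flat bar. Blue (405,217) and purple (350,293) are look-alikes. The depth slopes should tell which is the bar and which ends are thick.

```bash
cat > h.py <<'E'
from workcell import env, optics
import cv2, numpy as np
def world(cam,d):
    i=optics.camera_info(cam);K,R,t=i["camera_matrix"],i["R"],i["t"]
    v,u=np.mgrid[:384,:512]
    P=np.stack([(u-K[0,2])/K[0,0]*d,(v-K[1,2])/K[1,1]*d,d],-1)
    return (P-t)@R
def proj(cam,X):
    i=optics.camera_info(cam);c=np.asarray(X)@np.asarray(i["R"]).T+i["t"];p=c@np.asarray(i["camera_matrix"]).T
    return p[...,:2]/p[...,2:]
def find(cam,d,xy,zmin,L,r=95,zmax=400):
    W=world(cam,d);m=(d>0)&(W[...,2]>zmin)&(W[...,2]<zmax)&(np.hypot(W[...,0]-xy[0],W[...,1]-xy[1])<r)
    n,lab,st,ce=cv2.connectedComponentsWithStats(m.astype(np.uint8))
    k=1+np.argmax(st[1:,4]);P=W[lab==k]
    (c,s,a)=cv2.minAreaRect(P[:,:2].astype(np.float32))
    if s[0]<s[1]: a+=90
    c=np.array(c);e=np.array([np.cos(np.radians(a)),np.sin(np.radians(a))])
    q=(P[:,:2]-c)@np.array([[e[0],-e[1]],[e[1],e[0]]])
    inn=(abs(q[:,0])<L/2-6)&(abs(q[:,1])<14)
    A=np.c_[q[inn],np.ones(inn.sum())];s2,*_=np.linalg.lstsq(A,P[inn,2],rcond=None)
    res=np.std(A@s2-P[inn,2])
    if s2[0]<0:a+=180
    a=(a+180)%360-180
    return c,a,s,s2,res,lab==k
E
python3 - <<'E'
from h import *
for cam in ("top","scene"):
    d=np.load(f"pics/{cam}_d.npy");W=world(cam,d)
    print(cam,"table z",np.median(W[...,2]))
    Wt=world("top",np.load("pics/top_d.npy"))
    for n,(u,v),L,zm in (("base",(229,164),150,13),("long",(140,249),150,8),("A",(120,167),110,8),("B",(366,166),110,8),("C",(338,239),110,8),("blue",(405,217),110,8)):
        c,a,s,p,res,_=find(cam,d,Wt[v,u,:2],zm,L)
        print(n,np.round(c,1),round(a,1),np.round(s,1),"slope deg",np.round(np.degrees(np.arctan(p[:2])),2),"z",round(p[2],1),"res",round(res,2))
E
```

```text
top table z 0.06143652428066121
base [590.6  32.1] -35.4 [ 41.4 150.7] slope deg [-6.09 -0.01] z 33.4 res 2.33
long [380.9 247. ] -53.8 [ 41.5 150.3] slope deg [-6.19  0.26] z 27.3 res 2.28
A [582.9 301.2] 138.4 [ 43.1 110.1] slope deg [ 0.02 -0.26] z 27.2 res 2.34
B [ 586.4 -306.6] -105.6 [110.8  42.9] slope deg [-7.86  0.65] z 27.2 res 2.4
C [ 404.9 -230.1] 96.9 [ 40.  110.5] slope deg [ 7.19 -0.26] z 27.0 res 2.25
blue [ 459.6 -397.4] -178.2 [110.4  42.9] slope deg [-7.15  0.32] z 27.4 res 2.14
scene table z -0.43159208920733033
base [591.3  32.8] -35.5 [ 43.  148.9] slope deg [-5.92 -0.16] z 33.7 res 1.54
long [381.1 248.4] -55.0 [ 43.7 149.8] slope deg [-6. -0.] z 27.8 res 1.56
A [583.6 302.6] 138.4 [ 42. 110.] slope deg [ 0.23 -1.19] z 27.8 res 1.5
B [ 586.  -305.3] -106.2 [114.  40.] slope deg [-7.32  0.28] z 26.5 res 1.94
C [ 405.1 -228.3] 96.2 [ 43.6 113.2] slope deg [ 7.52 -0.34] z 26.9 res 1.49
blue [ 458.6 -394.9] -177.0 [111.9  48.1] slope deg [-7.47 -0.42] z 26.7 res 1.89
```

The flat bar is the piece at (120,167), since its slope is 0. I'll fetch the long wedge first.

Request:
{"method": "send_rows", "body": {
  "targets": [
    [[0, 0, 0.08, 0.126, 0.15, 0, -1], [0, 0, 0.08, 0.126, 0.15, 0, -1], [0, 0, 0.08, 0.126, 0.15, 0, -1], [0, 0, 0.08, 0.126, 0.15, 0, -1], [0, 0, 0.08, 0.126, 0.15, 0, -1], [0, 0, 0.08, 0.126, 0.15, 0, -1], [0, 0, 0.08, 0.126, 0.15, 0, -1], [0, 0, 0.08, 0.126, 0.15, 0, -1], [0, 0, 0.08, 0.126, 0.15, 0, -1], [0, 0, 0.08, 0.126, 0.15, 0, -1], [0, 0, 0.08, 0.126, 0.15, 0, -1], [0, 0, 0.08, 0.126, 0.15, 0, -1]]
  ],
  "grip_force": 45
}}

```text
time_s: 1.45
ee_pos: [430.8, -199.3, 214.1]
ee_rot: [180.0, 0.0, 99.5]
force: [-0.3, -0.6, -0.6]
gripper_width: 91.5
gripper_force: 0.0
```

Request:
{"method": "send_rows", "body": {
  "targets": [
    [[0, 0, 0.0245, -0.0204, 0.1865, -0.04, -1], [0, 0, 0.0245, -0.0204, 0.1865, -0.04, -1], [0, 0, 0.0245, -0.0204, 0.1865, -0.04, -1], [0, 0, 0.0245, -0.0204, 0.1865, -0.04, -1], [0, 0, 0.0245, -0.0204, 0.1865, -0.04, -1], [0, 0, 0.0245, -0.0204, 0.1865, -0.04, -1], [0, 0, 0.0245, -0.0204, 0.1865, -0.04, -1], [0, 0, 0.0245, -0.0204, 0.1865, -0.04, -1], [0, 0, 0.0245, -0.0204, 0.1865, -0.04, -1], [0, 0, 0.0245, -0.0204, 0.1865, -0.04, -1], [0, 0, 0.0245, -0.0204, 0.1865, -0.04, -1], [0, 0, 0.0245, -0.0204, 0.1865, -0.04, -1]]
  ]
}}

```text
time_s: 2.65
ee_pos: [380.7, 248.5, 117.8]
ee_rot: [180.0, 0.0, 125.8]
force: [0.2, -0.5, -0.1]
gripper_width: 91.1
gripper_force: 0.0
```

Request:
{"method": "send_rows", "body": {
  "targets": [
    [[0, 0, 0, 0, 0, -0.12, -1], [0, 0, 0, 0, 0, -0.12, -1], [0, 0, 0, 0, 0, -0.12, -1], [0, 0, 0, 0, 0, -0.12, -1], [0, 0, 0, 0, 0, -0.04, -1], [0, 0, 0, 0, 0, -0.04, -1], [0, 0, 0, 0, 0, 0, 1], [0, 0, 0, 0, 0, 0, 1], [0, 0, 0, 0, 0, 0, 1], [0, 0, 0, 0, 0, 0, 1], [0, 0, 0, 0, 0, 0, 1]]
  ],
  "grip_force": 45
}}

```text
time_s: 3.75
ee_pos: [381.3, 247.1, 6.5]
ee_rot: [179.9, 0.0, 125.7]
force: [0.5, -0.8, -0.4]
gripper_width: 54.0
gripper_force: 0.0
```

Request:
{"method": "send_rows", "body": {
  "targets": [
    [[0, 0, 0, 0, 0, 0, 1], [0, 0, 0, 0, 0, 0, 1], [0, 0, 0, 0, 0, 0, 1], [0, 0, 0, 0, 0, 0, 1], [0, 0, 0, 0, 0, 0, 1]]
  ]
}}

```text
time_s: 4.25
ee_pos: [381.5, 247.2, 6.2]
ee_rot: [179.9, 0.0, 125.7]
force: [0.9, 0.9, 1.6]
gripper_width: 39.8
gripper_force: 45.0
```

Request:
{"method": "send_rows", "body": {
  "targets": [
    [[0, 0, 0, 0, 0, 0.05, 1], [0, 0, 0, 0, 0, 0.1, 1], [0, 0, 0, 0, 0, 0.15, 1], [0, 0, 0, 0, 0, 0.15, 1], [0, 0, 0, 0, 0, 0.12, 1]]
  ]
}}

```text
time_s: 4.75
ee_pos: [380.2, 246.4, 121.3]
ee_rot: [-179.9, -0.0, 125.7]
force: [0.8, 0.4, -4.6]
gripper_width: 39.8
gripper_force: 45.0
```

Request:
{"method": "send_rows", "body": {
  "targets": [
    [[0, 0, -0.0746, 0.0437, -0.0447, 0, 1], [0, 0, -0.0746, 0.0437, -0.0447, 0, 1], [0, 0, -0.0746, 0.0437, -0.0447, 0, 1], [0, 0, -0.0746, 0.0437, -0.0447, 0, 1], [0, 0, -0.0746, 0.0437, -0.0447, 0, 1], [0, 0, -0.0746, 0.0437, -0.0447, 0, 1], [0, 0, -0.0746, 0.0437, -0.0447, 0, 1], [0, 0, -0.0746, 0.0437, -0.0447, 0, 1], [0, 0, -0.0746, 0.0437, -0.0447, 0, 1], [0, 0, -0.0746, 0.0437, -0.0447, 0, 1], [0, 0, -0.0746, 0.0437, -0.0447, 0, 1], [0, 0, -0.0746, 0.0437, -0.0447, 0, 1]]
  ]
}}

```text
time_s: 5.95
ee_pos: [484.8, 138.9, 119.5]
ee_rot: [-179.9, 0.2, 44.8]
force: [-0.6, -0.3, -3.9]
gripper_width: 39.9
gripper_force: 45.0
```

Request:
{"method": "send_rows", "body": {
  "targets": [
    [[0, 0, -0.0746, 0.0437, -0.0447, 0, 1], [0, 0, -0.0746, 0.0437, -0.0447, 0, 1], [0, 0, -0.0746, 0.0437, -0.0447, 0, 1], [0, 0, -0.0746, 0.0437, -0.0447, 0, 1], [0, 0, -0.0746, 0.0437, -0.0447, 0, 1], [0, 0, -0.0746, 0.0437, -0.0447, 0, 1], [0, 0, -0.0746, 0.0437, -0.0447, 0, 1], [0, 0, -0.0746, 0.0437, -0.0447, 0, 1], [0, 0, -0.0746, 0.0437, -0.0447, 0, 1], [0, 0, -0.0746, 0.0437, -0.0447, 0, 1], [0, 0, -0.0746, 0.0437, -0.0447, 0, 1], [0, 0, -0.0746, 0.0437, -0.0447, 0, 1]]
  ]
}}

```text
time_s: 7.15
ee_pos: [589.6, 31.9, 119.3]
ee_rot: [179.9, 0.2, -35.7]
force: [0.2, 0.2, -4.3]
gripper_width: 39.9
gripper_force: 45.0
```

Request:
{"method": "send_rows", "body": {
  "targets": [
    [[-0.0394, -0.0552, 0, 0, 0, 0, 1], [0, 0, 0, 0, 0, 0, 1], [0, 0, 0, 0, 0, 0, 1]]
  ]
}}

```text
time_s: 7.45
ee_pos: [589.4, 32.8, 119.6]
ee_rot: [179.9, -5.9, -35.4]
force: [0.3, -0.3, -4.3]
gripper_width: 39.8
gripper_force: 45.0
```

```bash
python3 - <<'E'
from h import *
ims=[]
for c in ("top","scene"):
    im,d=optics.grab_frame(c); np.save(f"pics/{c}_d1.npy",d)
    u,v=proj(c,[590,32,60]).astype(int); ims.append(cv2.resize(im[max(v-50,0):v+50,u-60:u+60,::-1],(390,325),interpolation=cv2.INTER_CUBIC))
cv2.imwrite("pics/held.png",np.hstack(ims))
print(env.state()["ee_pos"],env.state()["ee_rot"])
E
```

```text
[590.81211326  32.41397326 120.03254412] [179.97604534  -6.03050869 -35.43724172]
```

View pics/held.png

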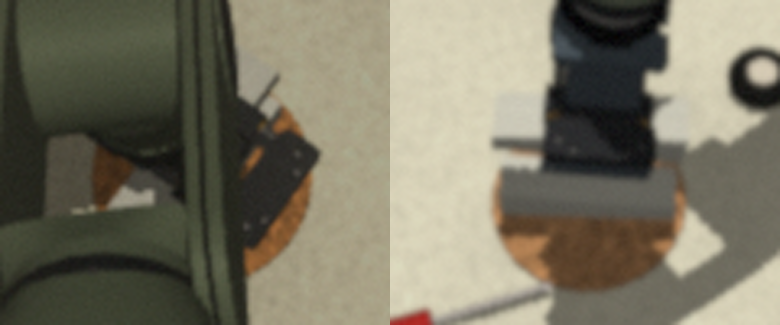

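The crops show the held wedge level over the base, with its underside parallel to the base's slope and thick over thin. Lowering it now.

Request:
{"method": "send_rows", "body": {
  "targets": [
    [[0, 0, 0, 0, 0, -0.1, 1], [0, 0, 0, 0, 0, -0.1, 1], [0, 0, 0, 0, 0, -0.1, 1], [0, 0, 0, 0, 0, -0.05, 1], [0, 0, 0, 0, 0, -0.03, 1], [0, 0, 0, 0, 0, 0, 1], [0, 0, 0, 0, 0, 0, 1]]
  ]
}}

```text
time_s: 8.25
ee_pos: [591.6, 32.3, 44.7]
ee_rot: [-180.0, -6.2, -35.5]
force: [0.5, -0.6, -4.2]
gripper_width: 39.9
gripper_force: 45.0
```

Request:
{"method": "send_rows", "body": {
  "targets": [
    [[0, 0, 0, 0, 0, -0.01, 1], [0, 0, 0, 0, 0, 0, 1], [0, 0, 0, 0, 0, 0, 1]]
  ]
}}

```text
time_s: 8.55
ee_pos: [591.0, 32.4, 42.4]
ee_rot: [-180.0, -6.1, -35.5]
force: [-0.7, -0.8, -3.2]
gripper_width: 39.6
gripper_force: 45.0
```

Request:
{"method": "send_rows", "body": {
  "targets": [
    [[0, 0, 0, 0, 0, -0.006, 1], [0, 0, 0, 0, 0, 0, 1], [0, 0, 0, 0, 0, 0, 1]]
  ]
}}

```text
time_s: 8.85
ee_pos: [590.8, 32.4, 40.8]
ee_rot: [180.0, -6.1, -35.4]
force: [-1.1, 0.8, -3.1]
gripper_width: 40.0
gripper_force: 45.0
```

Request:
{"method": "send_rows", "body": {
  "targets": [
    [[0, 0, 0, 0, 0, -0.004, 1], [0, 0, 0, 0, 0, 0, 1], [0, 0, 0, 0, 0, 0, 1]]
  ]
}}

```text
time_s: 9.15
ee_pos: [591.0, 32.4, 40.2]
ee_rot: [-180.0, -6.1, -35.5]
force: [-0.3, 0.1, -2.6]
gripper_width: 39.6
gripper_force: 45.0
```

Request:
{"method": "send_rows", "body": {
  "targets": [
    [[0, 0, 0, 0, 0, -0.004, 1], [0, 0, 0, 0, 0, 0, 1], [0, 0, 0, 0, 0, 0, 1]]
  ]
}}

```text
time_s: 9.45
ee_pos: [590.9, 32.4, 40.2]
ee_rot: [-180.0, -6.1, -35.5]
force: [-3.1, 0.6, 5.9]
gripper_width: 39.8
gripper_force: 45.0
```

Request:
{"method": "send_rows", "body": {
  "targets": [
    [[0, 0, 0, 0, 0, 0, -1], [0, 0, 0, 0, 0, 0, -1], [0, 0, 0, 0, 0, 0, -1], [0, 0, 0, 0, 0, 0, -1], [0, 0, 0, 0, 0, 0, -1], [0, 0, 0, -0.005, 0.004, 0.06, -1], [0, 0, 0, -0.01, 0.007, 0.12, -1], [0, 0, 0, 0, 0, 0.2, -1], [0.0394, 0.0552, 0, 0.015, -0.011, 0.1, -1]]
  ]
}}

```text
time_s: 10.35
ee_pos: [589.4, 34.4, 139.3]
ee_rot: [-179.9, 0.0, -35.2]
force: [1.1, -1.2, -0.9]
gripper_width: 91.3
gripper_force: 0.0
```

Request:
{"method": "send_rows", "body": {
  "targets": [
    [[0, 0, 0.0815, -0.0517, -0.0727, 0, -1], [0, 0, 0.0815, -0.0517, -0.0727, 0, -1], [0, 0, 0.0815, -0.0517, -0.0727, 0, -1], [0, 0, 0.0815, -0.0517, -0.0727, 0, -1], [0, 0, 0.0815, -0.0517, -0.0727, 0, -1], [0, 0, 0.0815, -0.0517, -0.0727, 0, -1], [0, 0, 0.0815, -0.0517, -0.0727, 0, -1], [0, 0, 0.0815, -0.0517, -0.0727, 0, -1], [0, 0, 0.0815, -0.0517, -0.0727, 0, -1]]
  ]
}}

```text
time_s: 11.25
ee_pos: [497.5, -99.0, 136.1]
ee_rot: [179.9, -0.1, 30.9]
force: [0.5, -0.5, -0.7]
gripper_width: 91.5
gripper_force: 0.0
```

Request:
{"method": "send_rows", "body": {
  "targets": [
    [[0, 0, 0.0815, -0.0517, -0.0727, 0, -1], [0, 0, 0.0815, -0.0517, -0.0727, 0, -1], [0, 0, 0.0815, -0.0517, -0.0727, 0, -1], [0, 0, 0.0815, -0.0517, -0.0727, 0, -1], [0, 0, 0.0815, -0.0517, -0.0727, 0, -1], [0, 0, 0.0815, -0.0517, -0.0727, 0, -1], [0, 0, 0.0815, -0.0517, -0.0727, 0, -1], [0, 0, 0.0815, -0.0517, -0.0727, 0, -1], [0, 0, 0.0815, -0.0517, -0.0727, 0, -1], [0, 0, 0, 0, 0, 0, -1], [0, 0, 0, 0, 0, 0, -1]]
  ]
}}

```text
time_s: 12.35
ee_pos: [404.9, -229.4, 135.8]
ee_rot: [179.9, 0.0, 96.4]
force: [1.2, -0.3, 0.5]
gripper_width: 91.2
gripper_force: 0.0
```

```bash
python3 - <<'E'
from h import *
for cam in ("top","scene"):
    im,d=optics.grab_frame(cam); cv2.imwrite(f"pics/{cam}2.png",im[:,:,::-1])
    for n,zm in (("stack",48),("all",14)):
        c,a,s,p,res,_=find(cam,d,(591,32.5),zm,150,zmax=75)
        print(cam,n,np.round(c,1),round(a,1),np.round(s,1),np.round(np.degrees(np.arctan(p[:2])),2),"z",round(p[2],1),round(res,2))
print(env.state()["ee_pos"],env.state()["ee_rot"],env.state()["time_s"])
E
```

```text
top stack [587.9  33.1] -35.4 [ 41.4 151.2] [-0.14 -0.71] z 61.2 2.24
top all [587.9  33.1] -35.4 [ 41.4 151.2] [-0.14 -0.71] z 61.2 2.24
scene stack [588.5  34.8] -35.4 [ 43.6 149.5] [-0.03 -0.21] z 61.5 1.49
scene all [589.3  33.8] 143.8 [ 43.5 152.5] [ 0.04 -0.3 ] z 61.5 1.51
[ 405.15628846 -228.96795728  135.56283076] [1.79949805e+02 8.94932757e-03 9.65165931e+01] 12.45
```

The top is level and centred. Next is short wedge C.

Request:
{"method": "send_rows", "body": {
  "targets": [
    [[0, 0, 0, 0, 0, -0.12, -1], [0, 0, 0, 0, 0, -0.12, -1], [0, 0, 0, 0, 0, -0.12, -1], [0, 0, 0, 0, 0, -0.12, -1], [0, 0, 0, 0, 0, -0.12, -1], [0, 0, 0, 0, 0, -0.03, -1], [0, 0, 0, 0, 0, -0.018, -1], [0, 0, 0, 0, 0, 0, -1]]
  ]
}}

```text
time_s: 13.25
ee_pos: [405.3, -229.4, 6.0]
ee_rot: [180.0, 0.0, 96.6]
force: [0.4, -0.0, 0.4]
gripper_width: 90.9
gripper_force: 0.0
```

Request:
{"method": "send_rows", "body": {
  "targets": [
    [[0, 0, 0, 0, 0, 0, 1], [0, 0, 0, 0, 0, 0, 1], [0, 0, 0, 0, 0, 0, 1], [0, 0, 0, 0, 0, 0, 1], [0, 0, 0, 0, 0, 0, 1], [0, 0, 0, 0, 0, 0, 1], [0, 0, 0, 0, 0, 0, 1], [0, 0, 0, 0, 0, 0, 1], [0, 0, 0, 0, 0, 0, 1], [0, 0, 0, 0, 0, 0, 1]]
  ]
}}

```text
time_s: 14.25
ee_pos: [405.0, -229.5, 5.6]
ee_rot: [180.0, 0.0, 96.6]
force: [0.4, -0.1, -0.4]
gripper_width: 39.9
gripper_force: 45.0
```

Request:
{"method": "send_rows", "body": {
  "targets": [
    [[0, 0, 0, 0, 0, 0.05, 1], [0, 0, 0, 0, 0, 0.1, 1], [0, 0, 0, 0, 0, 0.2, 1], [0, 0, 0, 0, 0, 0.2, 1], [0, 0, 0, 0, 0, 0.1, 1]]
  ]
}}

```text
time_s: 14.75
ee_pos: [405.3, -229.9, 138.9]
ee_rot: [179.8, 0.1, 96.6]
force: [0.5, -0.6, -2.4]
gripper_width: 39.7
gripper_force: 45.0
```

Request:
{"method": "send_rows", "body": {
  "targets": [
    [[0, 0, -0.039, 0.0765, 0.1098, 0, 1], [0, 0, -0.039, 0.0765, 0.1098, 0, 1], [0, 0, -0.039, 0.0765, 0.1098, 0, 1], [0, 0, -0.039, 0.0765, 0.1098, 0, 1], [0, 0, -0.039, 0.0765, 0.1098, 0, 1], [0, 0, -0.039, 0.0765, 0.1098, 0, 1], [0, 0, -0.039, 0.0765, 0.1098, 0, 1], [0, 0, -0.039, 0.0765, 0.1098, 0, 1], [0, 0, -0.039, 0.0765, 0.1098, 0, 1], [0, 0, -0.039, 0.0765, 0.1098, 0, 1], [0, 0, -0.039, 0.0765, 0.1098, 0, 1], [0, 0, -0.039, 0.0765, 0.1098, 0, 1]]
  ]
}}

```text
time_s: 15.95
ee_pos: [587.7, 35.0, 135.4]
ee_rot: [-179.9, 0.1, 54.3]
force: [0.0, 0.3, -3.3]
gripper_width: 40.1
gripper_force: 45.0
```

Request:
{"method": "send_rows", "body": {
  "targets": [
    [[0, 0, 0, 0, 0, -0.1, 1], [0, 0, 0, 0, 0, -0.1, 1], [0, 0, 0, 0, 0, -0.08, 1], [0, 0, 0, 0, 0, -0.03, 1], [0, 0, 0, 0, 0, 0, 1], [0, 0, 0, 0, 0, 0, 1], [0, 0, 0, 0, 0, 0, 1]]
  ]
}}

```text
time_s: 16.65
ee_pos: [588.9, 34.1, 74.7]
ee_rot: [179.9, -0.1, 54.4]
force: [0.6, 0.9, -3.0]
gripper_width: 40.1
gripper_force: 45.0
```

Request:
{"method": "send_rows", "body": {
  "targets": [
    [[0, 0, 0, 0, 0, -0.025, 1], [0, 0, 0, 0, 0, 0, 1], [0, 0, 0, 0, 0, 0, 1]]
  ]
}}

```text
time_s: 16.95
ee_pos: [588.2, 34.1, 68.6]
ee_rot: [-180.0, 0.0, 54.5]
force: [-0.0, 0.8, -3.7]
gripper_width: 39.6
gripper_force: 45.0
```

Request:
{"method": "send_rows", "body": {
  "targets": [
    [[0, 0, 0, 0, 0, -0.006, 1], [0, 0, 0, 0, 0, 0, 1], [0, 0, 0, 0, 0, 0, 1]]
  ]
}}

```text
time_s: 17.25
ee_pos: [588.5, 34.2, 67.5]
ee_rot: [180.0, -0.0, 54.5]
force: [-0.3, 0.1, -2.2]
gripper_width: 39.6
gripper_force: 45.0
```

Request:
{"method": "send_rows", "body": {
  "targets": [
    [[0, 0, 0, 0, 0, -0.004, 1], [0, 0, 0, 0, 0, 0, 1], [0, 0, 0, 0, 0, 0, 1]]
  ]
}}

```text
time_s: 17.55
ee_pos: [588.5, 34.2, 67.5]
ee_rot: [180.0, -0.0, 54.5]
force: [-1.0, -0.2, 4.8]
gripper_width: 39.8
gripper_force: 45.0
```

Request:
{"method": "send_rows", "body": {
  "targets": [
    [[0, 0, 0, 0, 0, 0, -1], [0, 0, 0, 0, 0, 0, -1], [0, 0, 0, 0, 0, 0, -1], [0, 0, 0, 0, 0, 0, -1], [0, 0, 0, 0, 0, 0, -1], [0, 0, 0, 0, 0, 0.05, -1], [0, 0, 0, 0, 0, 0.12, -1], [0, 0, 0, 0, 0, 0.15, -1]]
  ]
}}

```text
time_s: 18.35
ee_pos: [587.5, 34.1, 130.8]
ee_rot: [-179.9, 0.1, 54.5]
force: [0.2, -0.8, 0.1]
gripper_width: 91.3
gripper_force: 0.0
```

Request:
{"method": "send_rows", "body": {
  "targets": [
    [[0, 0, 0.0181, -0.001, -0.1416, 0, -1], [0, 0, 0.0181, -0.001, -0.1416, 0, -1], [0, 0, 0.0181, -0.001, -0.1416, 0, -1], [0, 0, 0.0181, -0.001, -0.1416, 0, -1], [0, 0, 0.0181, -0.001, -0.1416, 0, -1], [0, 0, 0.0181, -0.001, -0.1416, 0, -1], [0, 0, 0.0181, -0.001, -0.1416, 0, -1], [0, 0, 0.0181, -0.001, -0.1416, 0, -1], [0, 0, 0.0181, -0.001, -0.1416, 0, -1], [0, 0, 0.0181, -0.001, -0.1416, 0, -1], [0, 0, 0.0181, -0.001, -0.1416, 0, -1], [0, 0, 0.0181, -0.001, -0.1416, 0, -1]]
  ]
}}

```text
time_s: 19.55
ee_pos: [586.0, -306.9, 131.5]
ee_rot: [179.9, 0.0, 74.1]
force: [0.6, 0.1, 0.1]
gripper_width: 91.2
gripper_force: 0.0
```

Request:
{"method": "send_rows", "body": {
  "targets": [
    [[0, 0, 0, 0, 0, 0, -1], [0, 0, 0, 0, 0, 0, -1]]
  ]
}}

```text
time_s: 19.75
ee_pos: [585.8, -305.9, 130.9]
ee_rot: [180.0, -0.0, 73.9]
force: [-0.9, 0.0, -0.7]
gripper_width: 91.2
gripper_force: 0.0
```

```bash
python3 - <<'E'
from h import *
for cam in ("top","scene"):
    im,d=optics.grab_frame(cam); cv2.imwrite(f"pics/{cam}3.png",im[:,:,::-1])
    c,a,s,p,res,_=find(cam,d,(588.5,34),75,110,zmax=105)
    print(cam,np.round(c,1),round(a,1),np.round(s,1),np.round(np.degrees(np.arctan(p[:2])),2),"z",round(p[2],1),round(res,2))
    c,a,s,p,res,_=find(cam,d,(586,-306),8,110,r=65,zmax=40)
    print(" B",np.round(c,1),round(a,1),np.round(s,1),np.round(np.degrees(np.arctan(p[:2])),2))
print(env.state()["ee_pos"],env.state()["ee_rot"],env.state()["time_s"])
E
```

```text
top [586.7  33.3] 54.6 [110.7  40.8] [7.15 1.01] z 88.2 2.31
 B [ 596.6 -272.4] -17.6 [39.4 42.2] [-2.94  6.61]
scene [586.3  34. ] 54.4 [112.6  40. ] [ 7.11 -0.25] z 88.4 1.21
 B [ 586.1 -305.3] -106.2 [115.7  39.9] [-7.09 -0.97]
[ 585.90909498 -304.80163664  130.86323977] [-1.79999801e+02 -2.66549223e-02  7.40213864e+01] 19.85
```

View pics/top3.png

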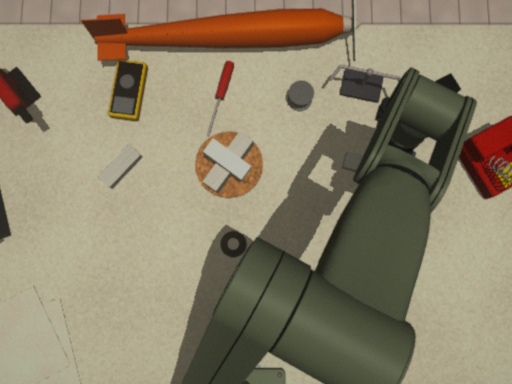

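The picture shows the short wedge crosswise at (228,159) on the stack, and the bar untouched at (120,167). Taking the last wedge.

Request:
{"method": "send_rows", "body": {
  "targets": [
    [[0, 0, 0, 0, 0, -0.12, -1], [0, 0, 0, 0, 0, -0.12, -1], [0, 0, 0, 0, 0, -0.12, -1], [0, 0, 0, 0, 0, -0.12, -1], [0, 0, 0, 0, 0, -0.1, -1], [0, 0, 0, 0, 0, -0.03, -1], [0, 0, 0, 0, 0, -0.014, -1], [0, 0, 0, 0, 0, 0, -1]]
  ]
}}

```text
time_s: 20.65
ee_pos: [586.5, -305.4, 6.5]
ee_rot: [179.9, 0.0, 74.0]
force: [-0.0, 0.9, -0.3]
gripper_width: 90.9
gripper_force: 0.0
```

Request:
{"method": "send_rows", "body": {
  "targets": [
    [[0, 0, 0, 0, 0, 0, 1], [0, 0, 0, 0, 0, 0, 1], [0, 0, 0, 0, 0, 0, 1], [0, 0, 0, 0, 0, 0, 1], [0, 0, 0, 0, 0, 0, 1], [0, 0, 0, 0, 0, 0, 1], [0, 0, 0, 0, 0, 0, 1], [0, 0, 0, 0, 0, 0, 1], [0, 0, 0, 0, 0, 0, 1], [0, 0, 0, 0, 0, 0, 1]]
  ]
}}

```text
time_s: 21.65
ee_pos: [586.3, -305.8, 5.9]
ee_rot: [179.9, 0.0, 74.0]
force: [2.2, -0.6, -1.7]
gripper_width: 40.0
gripper_force: 45.0
```

Request:
{"method": "send_rows", "body": {
  "targets": [
    [[0, 0, 0, 0, 0, 0.05, 1], [0, 0, 0, 0, 0, 0.1, 1], [0, 0, 0, 0, 0, 0.2, 1], [0, 0, 0, 0, 0, 0.2, 1], [0, 0, 0, 0, 0, 0.15, 1]]
  ]
}}

```text
time_s: 22.15
ee_pos: [585.6, -305.6, 148.4]
ee_rot: [180.0, 0.0, 74.0]
force: [-0.1, -0.5, -3.2]
gripper_width: 39.5
gripper_force: 45.0
```

Request:
{"method": "send_rows", "body": {
  "targets": [
    [[0, 0, -0.0181, 0, 0.1412, 0, 1], [0, 0, -0.0181, 0, 0.1412, 0, 1], [0, 0, -0.0181, 0, 0.1412, 0, 1], [0, 0, -0.0181, 0, 0.1412, 0, 1], [0, 0, -0.0181, 0, 0.1412, 0, 1], [0, 0, -0.0181, 0, 0.1412, 0, 1], [0, 0, -0.0181, 0, 0.1412, 0, 1], [0, 0, -0.0181, 0, 0.1412, 0, 1], [0, 0, -0.0181, 0, 0.1412, 0, 1], [0, 0, -0.0181, 0, 0.1412, 0, 1], [0, 0, -0.0181, 0, 0.1412, 0, 1], [0, 0, -0.0181, 0, 0.1412, 0, 1]]
  ]
}}

```text
time_s: 23.35
ee_pos: [584.7, 34.2, 145.7]
ee_rot: [-179.9, 0.1, 54.4]
force: [1.3, 0.4, -3.1]
gripper_width: 39.7
gripper_force: 45.0
```

Request:
{"method": "send_rows", "body": {
  "targets": [
    [[0.0656, -0.0468, 0, 0, 0, 0, 1], [0, 0, 0, 0, 0, -0.1, 1], [0, 0, 0, 0, 0, -0.08, 1], [0, 0, 0, 0, 0, -0.03, 1], [0, 0, 0, 0, 0, 0, 1], [0, 0, 0, 0, 0, 0, 1], [0, 0, 0, 0, 0, 0, 1]]
  ]
}}

```text
time_s: 24.05
ee_pos: [586.5, 33.2, 104.7]
ee_rot: [179.9, -7.3, 54.5]
force: [0.3, 0.4, -3.1]
gripper_width: 39.7
gripper_force: 45.0
```

Request:
{"method": "send_rows", "body": {
  "targets": [
    [[0, 0, 0, 0, 0, -0.04, 1], [0, 0, 0, 0, 0, 0, 1], [0, 0, 0, 0, 0, 0, 1]]
  ]
}}

```text
time_s: 24.35
ee_pos: [585.6, 33.2, 95.5]
ee_rot: [-180.0, -7.2, 54.5]
force: [-0.5, 0.5, -2.7]
gripper_width: 39.5
gripper_force: 45.0
```

Request:
{"method": "send_rows", "body": {
  "targets": [
    [[0, 0, 0, 0, 0, -0.007, 1], [0, 0, 0, 0, 0, 0, 1], [0, 0, 0, 0, 0, 0, 1]]
  ]
}}

```text
time_s: 24.65
ee_pos: [586.1, 33.2, 94.5]
ee_rot: [180.0, -7.3, 54.5]
force: [-0.0, -0.4, -2.8]
gripper_width: 39.8
gripper_force: 45.0
```

Request:
{"method": "send_rows", "body": {
  "targets": [
    [[0, 0, 0, 0, 0, -0.003, 1], [0, 0, 0, 0, 0, 0, 1], [0, 0, 0, 0, 0, 0, 1]]
  ]
}}

```text
time_s: 24.95
ee_pos: [586.1, 33.2, 94.5]
ee_rot: [180.0, -7.3, 54.5]
force: [-2.3, -0.6, 4.6]
gripper_width: 39.8
gripper_force: 45.0
```

Request:
{"method": "send_rows", "body": {
  "targets": [
    [[0, 0, 0, 0, 0, 0, -1], [0, 0, 0, 0, 0, 0, -1], [0, 0, 0, 0, 0, 0, -1], [0, 0, 0, 0, 0, 0, -1], [0, 0, 0, 0, 0, 0, -1], [0, 0, 0, -0.004, -0.005, 0.05, -1], [0, 0, 0, -0.008, -0.012, 0.12, -1], [0, 0, 0, 0, 0, 0.2, -1], [0, 0, 0, 0, 0, 0.15, -1]]
  ]
}}

```text
time_s: 25.85
ee_pos: [584.0, 29.7, 200.6]
ee_rot: [179.9, -7.3, 54.5]
force: [0.8, 0.5, 0.3]
gripper_width: 91.2
gripper_force: 0.0
```

Request:
{"method": "send_rows", "body": {
  "targets": [
    [[0, 0, 0, -0.05, -0.15, 0, -1], [0, 0, 0, -0.05, -0.15, 0, -1], [0, 0, 0, -0.05, -0.15, 0, -1], [0, 0, 0, -0.05, -0.15, 0, -1], [0, 0, 0, -0.05, -0.15, 0, -1], [0, 0, 0, -0.05, -0.15, 0, -1], [0, 0, 0, -0.05, -0.15, 0, -1], [0, 0, 0, -0.05, -0.15, 0, -1], [0, 0, 0, -0.05, -0.15, 0, -1], [0, 0, 0, -0.05, -0.15, 0, -1], [0, 0, 0, 0, 0, 0, -1], [0, 0, 0, 0, 0, 0, -1]]
  ]
}}

```text
time_s: 27.05
ee_pos: [483.4, -270.5, 198.3]
ee_rot: [180.0, -7.3, 54.4]
force: [-0.0, -0.1, -1.1]
gripper_width: 91.2
gripper_force: 0.0
```

```bash
python3 - <<'E'
from h import *
ims=[]
for cam in ("top","scene"):
    im,d=optics.grab_frame(cam)
    for zm,zx,L in ((102,130,110),(75,130,110),(14,130,110)):
        c,a,s,p,res,_=find(cam,d,(588.5,34),zm,L,zmax=zx)
        print(cam,np.round(c,1),round(a,1),np.round(s,1),np.round(np.degrees(np.arctan(p[:2])),2),"z",round(p[2],1),round(res,2))
    u,v=proj(cam,[590,32,60]).astype(int); ims.append(cv2.resize(im[v-50:v+50,u-60:u+60,::-1],(390,325),interpolation=cv2.INTER_CUBIC))
cv2.imwrite("pics/end.png",np.hstack(ims)); print(env.state()["time_s"])
E
```

```text
top [583.1  30.9] 54.3 [110.9  40.7] [0.02 0.04] z 115.0 2.06
top [583.1  30.9] 54.3 [110.9  40.7] [0.02 0.04] z 115.0 2.06
top [587.3  33.5] -1.3 [116.4 145.4] [-16.96   1.29] z 96.5 26.81
scene [583.4  32.2] -125.5 [114.5  40.1] [-0.09 -0.03] z 115.2 1.28
scene [584.3  33.4] -125.5 [117.4  40.1] [-0.09 -0.01] z 115.2 1.27
scene [589.9  33.4] 177.7 [115.2 147.7] [36.07 18.85] z 88.3 28.21
27.15
```

View pics/end.png

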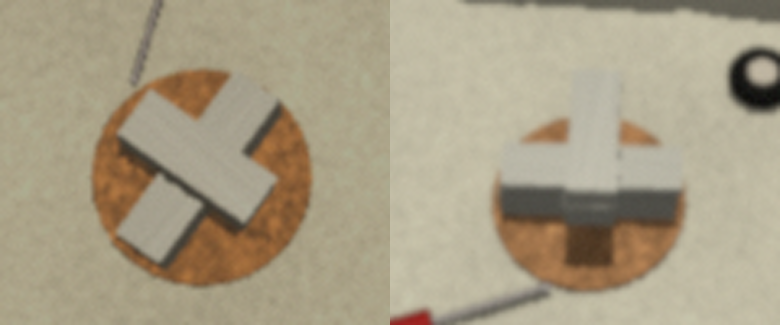

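The crops show all four layers stacked and aligned, and the top face measures level to about 0.1°. Handing in.

```bash
python3 -c "
from workcell import env
print(env.job_done())"
```

```text
the job is handed in; nothing more can be done
None
```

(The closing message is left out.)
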